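# Press the blue tube block into the corner of the alignment jig and hold it

### The arm

A 7-joint arm with a two-finger parallel gripper is mounted at the origin on a cart in front of the work surface, level with it; the furniture and walls round the work are solid. World frame = base frame: x ahead of the robot, y to its left, z up, the work surface at z = 0. Lengths are in m, angles in rad, forces in N, time in s.
With the tool pointing down it reaches from about 0.4 to 0.85 m from the base axis. Payload 10.4 kg.
Tool frame: the origin (TCP) lies at the very end of the fingers, on their centre line; the grasp point (between the pads) lies r.grasp_offset behind it (r.grasp_offset is the distance from the TCP to the grasp point, in m); z points along the fingers, y is the direction in which the jaws open and shut (so a half turn about z gives the same grasp; the last joint's range is limited). The gripper opens to 87 mm and grips with 3 to 60 N. Pads are 19 mm wide; open, the fingers measure 117 mm over their backs; the gripper's body (75 mm by 190 mm) begins 51 mm behind the grasp point.
Start: joints at [-0.023, 0.332, -0.065, 1.46, 0.022, 1.35, -0.088], TCP at [0.625, 0, 0.223] pointing down, gripper open.
Joint ranges: [-2.6, 2.6], [-0.5, 2.12], [-1.47, 1.34], [0.16, 2.42], [-1.27, 4.41], [0.06, 2.06], [-2.6, 2.6]. Speed limits (rad/s): [2.22, 2.22, 2.79, 2.79, 3.14, 3.14, 3.14].

### API

Orientations are given as a unit quaternion [x, y, z, w].
In Python, from bench import read_state, cams, job, r gives the robot as it stands. The module is installed in compiled form; this text tells all that it offers.
- The arm moves only by the tool arm_command, never from a script. Its argument "increments" is a list of rows, each an object of numbers: "gripper": the opening in per cent of the stroke, from 0 (shut) to 100 (fully open); "dx", "dy", "dz": the shift along the tool's x, y, z in m; "spin": the turn about the tool's z in degrees. In form: [{"gripper": .., "dx": .., "dy": .., "dz": .., "spin": ..}, ...]. A call has exactly 8 rows; each row shifts and turns the commanded pose from where the row before left it, along the tool's axes as they then stand; what a row does not reach is not made up. A row lasts 1/8 s, in which the tool goes at most 62.5 mm and 10.7 degrees, less where a joint would pass 70% of its speed; a pose out of reach is approached as far as the arm can. A call with a gripper value outside its range is refused whole. The fingers move at their own pace and stop on an object; "grip_force" is the grip in N (left out, the last holds). Time passes only in rows, so rows that do not move let the fingers close, or fill a call up. It gives the time, the measured TCP pose, the force and the opening at its end, in the units of the state.
- read_state(): the state, without advancing time (a new reading comes with each control period).
- cams.camera(name): name is "scene" or "side" or "wrist"; returns the picture (420x560x3 uint8, red, green, blue); there is no depth.
- cams.camera_info(name): a dict with "K" (3x3 intrinsics, pixels), "k1" (the pictures are not rectified: a ray, as slopes to the right and down, at radius r is drawn at 1 + k1 r^2 times it, then the intrinsics apply), "rvec" (rotation vector, rad) and "tvec" (3), from world to camera coordinates, as OpenCV has them. Camera axes: x right, y down, z forward; pixel columns grow to the right and rows downward; lengths in m; the calibration is good to about 2 mm. A picture is of the moment at which its call begins: read the wrist's pose just before it. camera_info takes no time and is no camera call; for the wrist camera it gives the pose at the moment of the call.
- job.close_job(): hands the job in, once; it reports no verdict.
The state is a dict: "time": time; "joint_positions": joint angles; "joint_vel": joint speeds; "joint_torque": joint torques, N m; "ee_pos": TCP position; "eef_rot": TCP orientation; "ft_force": force on the tool from outside, world axes, zero at the start; "torque": the same for the moment, N m; "width": finger opening in m.
Only numpy, scipy, OpenCV 4.12 (cv2) and the standard library are available. Lean on these libraries where they do the work, as an engineer would, in place of code of your own. Each camera call takes 0.05 s, during which the arm holds its last target.

### The job

Pick up the blue tube block, stand it upright on the white plate of the alignment jig and press it into the corner between the two orange fences, its long side flat against the long fence and its end flat against the short fence, both at once. Finish while the gripper is still on the block, pressing it against both fences, so that it can be clamped there; do not let go. Leave the silver block where it stands.

Things in the scene. Friction and masses are not known exactly. Their poses are not given: they have to be found in the camera images.
- blue_block_center (a point): centre (half-way up) of the loose blue anodised aluminium tube block, 52 (x) x 86 (y) x 60 (z) mm, 0.3 to 0.6 kg, 2 x 4 dark round wells on top (the top is flat to the touch). At the start it stands upright on the bench left or right of the jig, centre 30 mm up; the silver block is on the other side. Its y axis runs along its long side, z up; best grasped across its 52 mm width (its x axis)
- blue_block: the same blue block; origin at the centre of its underside, axes as for its centre. At the start its y axis is within 0.9 rad of the jig's y axis
- silver_block: plain grey-silver block of the same size and shape, loose, not to be disturbed; origin at the centre of its underside, axes as for the blue one
- jig_corner (a point): the inner corner of the jig, on the upper face of its plate, where the inner faces of the two fences would meet. Its axes are those of the jig: x points towards (square to) the long fence, y points towards the short fence and along the long one, z up. The block belongs on the -x, -y side of this point, so when home its centre lies 26 mm from it along -x, 43 mm along -y and 30 mm along +z.
- jig: alignment jig, rigid, with ordinary dry friction, fixed to the bench: white plate 170 (x) x 190 (y) x 10 (z) mm; origin at the centre of its underside; jig_corner lies at x +60, y +70, z +10 mm from it
- long_fence: orange rigid fence fixed on the plate along its far side, 130 mm long (along jig y), 12 mm thick, its top 18 mm above the plate and so 28 mm above the bench; inner face at x = 0 of jig_corner, from 8 to 138 mm along -y. Origin at the middle of its underside, 6 mm behind the inner face. Fingers that grip the block across its width must stay above this fence's top
- short_fence: orange rigid fence fixed on the plate along its left side, 70 mm long (along jig x), 12 mm thick, its top 18 mm above the plate; inner face at y = 0 of jig_corner, from 8 to 78 mm along -x. Origin at the middle of its underside, 6 mm behind the inner face
Mind the look-alikes: they are no part of the job. Several things have the shape of the blue_block; the one meant has the colours described above.

How it is judged:
By the outcome, as a careful person would: the job done as asked, in the order asked, and still so for the second after the job is handed in, while the arm keeps its last pose, push and grip.
It also fails if it takes over 51 s, if anything falls off the work surface, if the arm or the gripper's body presses on something with over 40 N, if the wrist force passes 120 N, or if a joint passes its speed limit or range.

## Working session

There is one attempt and no reset: what is moved stays moved. The work goes in short steps, Python scripts to look and compute and a tool call to move; the robot and the scene stay as the last step left them, time stands still between calls to the robot, and variables do not carry over. Pictures are saved under pics/ and viewed, and the job is handed in when it is done.

Besides the shell and the picture viewer there is one more tool, called by a JSON object that holds its "fn" and its "kwargs", one argument or row to a line. arm_command: Moves the arm, as the interface text tells. Its arguments: {"type":"object","properties":{"increments":{"type":"array","items":{"type":"object","properties":{"gripper":{"type":"number"},"dx":{"type":"number"},"dy":{"type":"number"},"dz":{"type":"number"},"spin":{"type":"number"}}}},"grip_force":{"type":"number"}},"required":["increments"]}

```bash
mkdir -p pics
python3 - <<'E'
from bench import read_state,cams,job,r
import cv2
s=read_state();print(s, r.grasp_offset)
for n in("scene","side","wrist"):
    i=cams.camera_info(n);print(n,i)
    cv2.imwrite(f"pics/{n}0.png",cams.camera(n)[:,:,::-1])
E
```

```text
{'time': 0.0, 'joint_positions': array([-0.02259557,  0.33286961, -0.0647456 ,  1.46096195,  0.02158102,
        1.34991281, -0.08849109]), 'joint_vel': array([ 0.00116285, -0.00058013, -0.0018627 , -0.00010627,  0.00051267,
        0.00203776, -0.00130857]), 'joint_torque': array([-1.20520472e-04, -6.23245955e+01,  2.44190963e-02, -3.89891267e+01,
       -6.13984605e-02,  3.97891912e-02,  1.87085252e-04]), 'ee_pos': array([6.24596136e-01, 2.41056127e-05, 2.21745620e-01]), 'eef_rot': array([ 7.07083669e-01,  7.07129517e-01, -5.27606113e-04, -5.02302262e-04]), 'ft_force': array([-0.41916348,  0.29882617, -0.03748098]), 'torque': array([0.01290149, 0.06610453, 0.03374351]), 'width': 0.0873847920319123} 0.0187
scene {'K': array([[532.48983725,   0.        , 273.19259939],
       [  0.        , 532.48983725, 208.46374421],
       [  0.        ,   0.        ,   1.        ]]), 'k1': -0.08945312052340954, 'rvec': array([ 1.16628742, -2.18013572,  1.15309664]), 'tvec': array([0.40391908, 0.26603838, 1.41681169])}
side {'K': array([[481.80681629,   0.        , 277.68695522],
       [  0.        , 481.80681629, 210.02112518],
       [  0.        ,   0.        ,   1.        ]]), 'k1': -0.12106226486377046, 'rvec': array([ 1.93853425, -1.42328272,  0.59784293]), 'tvec': array([-0.05293926,  0.39781077,  1.22172263])}
wrist {'K': array([[305.28964381,   0.        , 278.2689574 ],
       [  0.        , 305.28964381, 214.3966372 ],
       [  0.        ,   0.        ,   1.        ]]), 'k1': -0.022349278300981597, 'rvec': array([-2.84916654e+00,  1.46189693e-03,  8.93514603e-04]), 'tvec': array([-0.62377588, -0.03491104,  0.39025384])}
```

View pics/scene0.png

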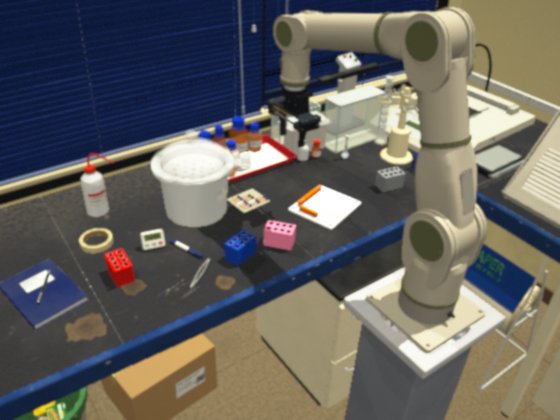

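View pics/side0.png

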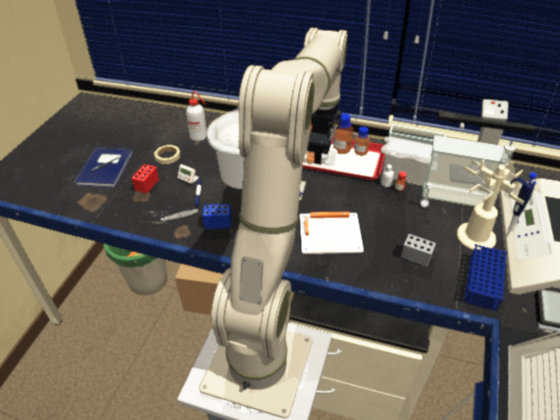

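View pics/wrist0.png

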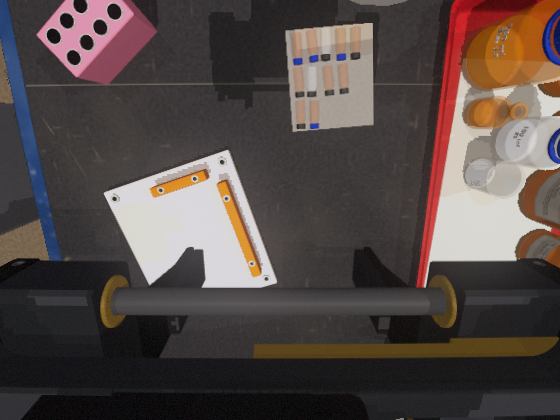

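Candidates with the block's shape: blue (240,247), pink (280,235), red (120,267) and silver (390,178) in the scene view. Only the one at (240,247) is blue. The blue rack at (487,277) in the side view is larger. I'll confirm with crops.

```bash
cat > h.py <<'E'
import numpy as np,cv2
from scipy.optimize import least_squares
def proj(info,P):
    R=cv2.Rodrigues(np.array(info["rvec"]))[0]
    d=np.array([info["k1"],0,0,0.])
    return cv2.projectPoints(np.array(P,float).reshape(-1,1,3),info["rvec"],info["tvec"],info["K"],d)[0].reshape(-1,2)
def ray(info,px,z):
    px=np.array(px,float).reshape(-1,1,2)
    n=cv2.undistortPoints(px,info["K"],np.array([info["k1"],0,0,0.])).reshape(-1,2)
    R=cv2.Rodrigues(np.array(info["rvec"]))[0];c=-R.T@info["tvec"]
    d=np.c_[n,np.ones(len(n))]@R
    return c+d*((z-c[2])/d[:,2])[:,None]
E
python3 - <<'E'
import cv2
a=cv2.imread("pics/scene0.png")[215:275,210:310];b=cv2.imread("pics/side0.png")[190:240,180:264]
cv2.imwrite("pics/c1.png",cv2.resize(a,(800,480),interpolation=cv2.INTER_CUBIC))
cv2.imwrite("pics/c2.png",cv2.resize(b,None,fx=9,fy=9,interpolation=cv2.INTER_CUBIC))
E
```

```text
(no output)
```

View pics/c1.png

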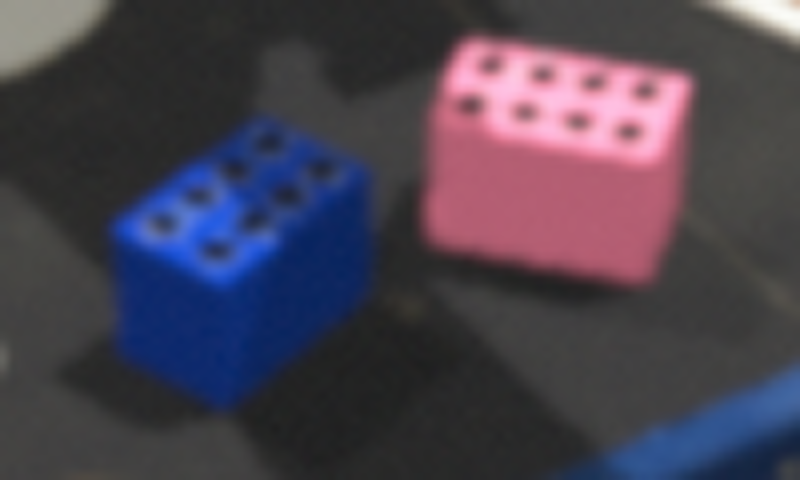

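View pics/c2.png

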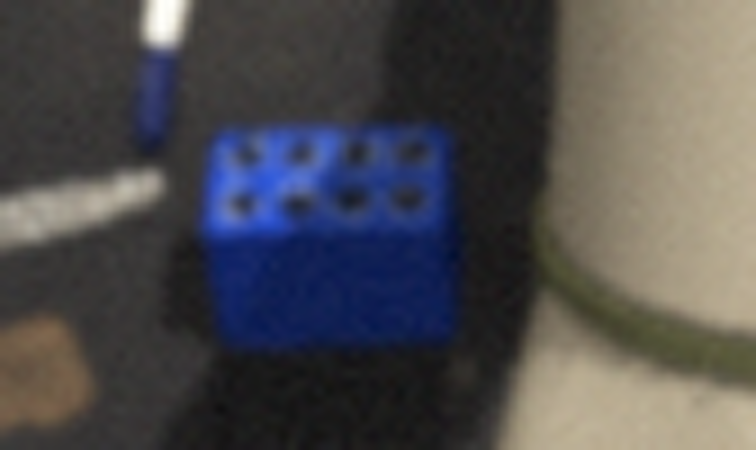

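Blue block confirmed: 2x4 dark wells on blue, at crop 1 (240,260) and crop 2 (330,230). Pink stands beside it. Next the jig.

Run:
```python
import cv2
a=cv2.imread("pics/wrist0.png")[140:290,95:295]
cv2.imwrite("pics/c3.png",cv2.resize(a,None,fx=4,fy=4,interpolation=cv2.INTER_CUBIC))
a=cv2.imread("pics/scene0.png")[180:232,284:366]
cv2.imwrite("pics/c4.png",cv2.resize(a,None,fx=9,fy=9,interpolation=cv2.INTER_CUBIC))
```

```text
(no output)
```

View pics/c3.png

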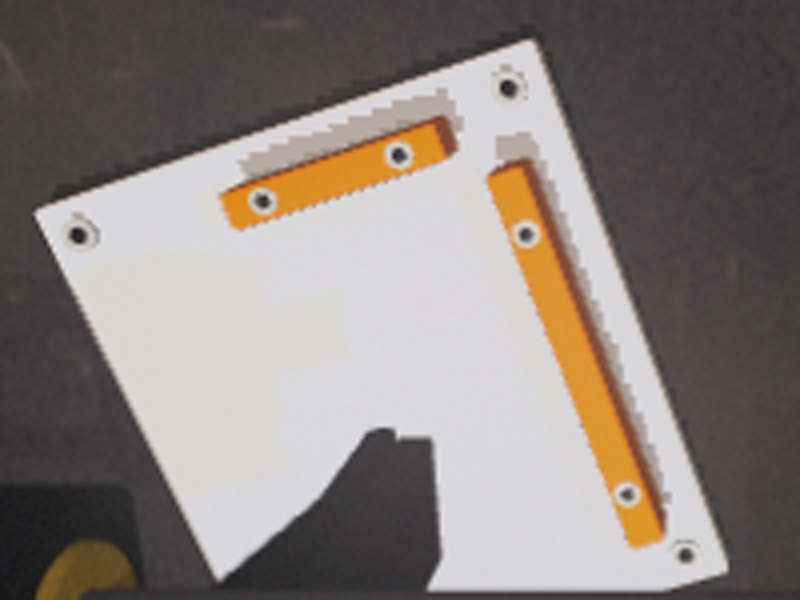

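View pics/c4.png

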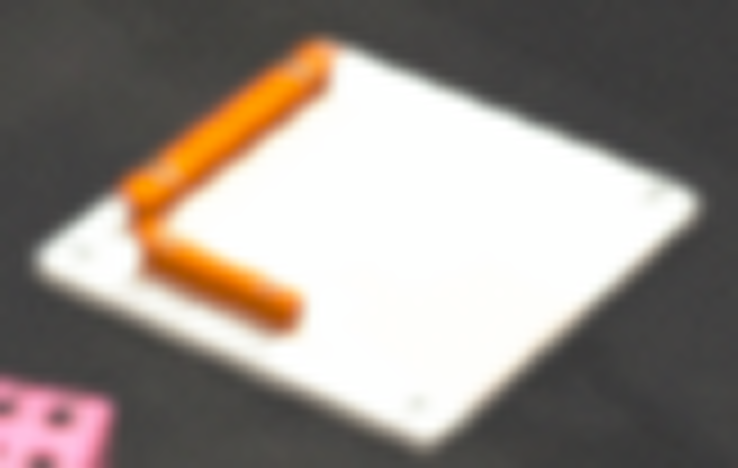

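```bash
cat > fit.py <<'E'
from h import *
from bench import cams
sc,si=cams.camera_info("scene"),cams.camera_info("side")
def up(p,s,o): return (np.array(p,float)+.5)/s-.5+np.array(o)
def tf(p,L):
    c,s=np.cos(p[2]),np.sin(p[2]);L=np.array(L,float)
    return np.c_[p[0]+c*L[:,0]-s*L[:,1],p[1]+s*L[:,0]+c*L[:,1],L[:,2]]
def fit(p0,obs): # obs list of (info,L,px,w)
    f=lambda p:np.concatenate([(w*(proj(i,tf(p,L))-px)).ravel() for i,L,px,w in obs])
    s=least_squares(f,p0,loss="soft_l1");
    return s.x,[np.round(proj(i,tf(s.x,L))-px,1).tolist() for i,L,px,w in obs]
E
python3 - <<'E'
from fit import *
import json
wr=dict(K=np.array([[305.28964381,0,278.2689574],[0,305.28964381,214.3966372],[0,0,1]]),k1=-0.022349278300981597,rvec=np.array([-2.84916654e+00,1.46189693e-03,8.93514603e-04]),tvec=np.array([-0.62377588,-0.03491104,0.39025384]))
# jig, corner frame
L=np.array([[25,25,0],[-145,25,0],[25,-165,0],[-78,12,18],[-78,0,18],[-8,12,18],[0,-8,18],[12,-8,18],[0,-138,18],[12,-138,18]])/1000.
L[:,2]+=.01
px=up([[533,40],[37,210],[728,572],[220,197],[235,230],[437,117],[488,178],[520,160],[632,548],[660,538]],4,(95,140))
Ls=np.array([[25,25,10],[25,-165,10],[-145,25,10]])/1000.
Ls=np.array([[25,25,10],[-145,-165,10],[-145,25,10]])/1000.
ps=up([[35,260],[703,205],[428,440]],9,(284,180))
for obs in ([(wr,L,px,1)],[(sc,Ls,ps,1)],[(wr,L,px,1),(sc,Ls,ps,1)]):
    x,res=fit([.62,.1,.3],obs);print("jig corner",x,res)
B=np.array([[x,y,z] for z in(60,0) for x,y in((-26,43),(26,43),(26,-43),(-26,-43))])/1000.
# scene left/back/right/front
p1=up([[115,230],[265,118],[372,175],[235,285],[122,352],[370,295],[228,410]],8,(210,215))
p2=up([[215,127],[450,127],[458,235],[207,235],[222,347],[455,345]],9,(180,190))
print("rays scene",ray(sc,p1[:4],.06).round(3).tolist(),"side",ray(si,p2[:4],.06).round(3).tolist())
E
```

```text
jig corner [0.54775608 0.0171409  0.31499983] [[[0.4, -1.1], [-1.6, -0.4], [0.9, 0.2], [-0.7, -0.9], [-0.2, 0.2], [-0.5, 0.7], [-0.6, -0.6], [0.9, 0.8], [0.1, 0.8], [1.8, 0.7]]]
jig corner [0.54487537 0.01486232 0.30552563] [[[0.4, 0.0], [-0.3, 0.1], [-0.1, -0.1]]]
jig corner [0.54761797 0.01702249 0.31476349] [[[0.3, -1.0], [-1.7, -0.3], [0.8, 0.2], [-0.8, -0.8], [-0.3, 0.2], [-0.6, 0.8], [-0.7, -0.5], [0.7, 0.9], [-0.0, 0.9], [1.7, 0.8]], [[-0.6, -0.1], [-1.5, -0.4], [-0.9, -0.4]]]
rays scene [[0.461, 0.347, 0.06], [0.489, 0.266, 0.06], [0.439, 0.252, 0.06], [0.412, 0.327, 0.06]] side [[0.467, 0.351, 0.06], [0.492, 0.268, 0.06], [0.439, 0.244, 0.06], [0.413, 0.33, 0.06]]
```

Run:
```python
from fit import *
B=np.array([[-26,43,60],[26,43,60],[26,-43,60],[-26,-43,60],[-26,43,0],[26,-43,0],[-26,-43,0]])/1000.
# scene: left=+x+y, back=+x-y, right=-x-y, front=-x+y
K=lambda x,y,z:[x*.026,y*.043,z]
p1=up([[115,230],[265,118],[372,175],[235,285],[122,352],[370,295],[228,410]],8,(210,215))
L1=[K(1,1,.06),K(1,-1,.06),K(-1,-1,.06),K(-1,1,.06),K(1,1,0),K(-1,-1,0),K(-1,1,0)]
p2=up([[215,127],[450,127],[458,235],[207,235],[222,347],[455,345]],9,(180,190))
L2=[K(1,1,.06),K(1,-1,.06),K(-1,-1,.06),K(-1,1,.06),K(-1,1,0),K(-1,-1,0)]
for o in([(sc,L1,p1,1)],[(si,L2,p2,1)],[(sc,L1,p1,1),(si,L2,p2,1)]): print(fit([.45,.3,.3],o))
pk=up([[460,38],[692,75],[668,165],[432,122]],8,(210,215)); print("pink",ray(sc,pk,.06).round(3).tolist())
```

```text
(array([0.45169912, 0.29730583, 0.3429365 ]), [[[-0.0, -0.1], [-0.1, -0.4], [0.4, -0.9], [-0.9, 0.1], [-0.3, 0.6], [0.6, -0.1], [0.2, 0.5]]])
(array([0.45284099, 0.29916568, 0.32558062]), [[[0.4, 0.7], [0.3, 0.2], [-1.6, -0.9], [-0.3, -0.4], [0.3, 0.3], [0.3, 0.0]]])
(array([0.45175409, 0.29792434, 0.33673384]), [[[-0.3, -0.1], [-0.2, -0.3], [0.3, -0.8], [-1.2, 0.2], [-0.5, 0.6], [0.4, -0.0], [-0.1, 0.6]], [[0.5, 1.1], [0.4, 0.3], [-1.2, -0.7], [-0.0, 0.0], [0.5, 0.7], [0.7, 0.2]]])
pink [[0.492, 0.177, 0.06], [0.425, 0.116, 0.06], [0.385, 0.157, 0.06], [0.453, 0.215, 0.06]]
```

Run:
```python
from fit import *
print(ray(sc,[[165,205],[195,222],[228,210]],0), ray(sc,[[192,190]],.15))
```

```text
[[0.81043597 0.37421914 0.        ]
 [0.67123342 0.33393496 0.        ]
 [0.67212783 0.21066479 0.        ]] [[0.63368588 0.35368314 0.15      ]]
```

{"fn": "arm_command", "kwargs": {
  "increments": [
    {"dx":0.0,"dy":-0.02,"gripper":100},
    {"dx":0.04,"dy":-0.025,"gripper":100},
    {"dx":0.05,"dy":-0.025,"gripper":100},
    {"dx":0.05,"dy":-0.025,"gripper":100},
    {"dx":0.05,"dy":-0.025,"gripper":100},
    {"dx":0.04,"dy":-0.025,"gripper":100},
    {"dx":0.02,"dy":-0.02,"gripper":100,"spin":-9},
    {"spin":-10,"gripper":100}
  ],
  "grip_force": 30
}}

```text
validation failed for argument at $.in...
```

{"fn": "arm_command", "kwargs": {
  "increments": [
    {"gripper":100,"dx":0.0,"dy":-0.02,"dz":0,"spin":0},
    {"gripper":100,"dx":0.04,"dy":-0.025,"dz":0,"spin":0},
    {"gripper":100,"dx":0.05,"dy":-0.025,"dz":0,"spin":0},
    {"gripper":100,"dx":0.05,"dy":-0.025,"dz":0,"spin":0},
    {"gripper":100,"dx":0.05,"dy":-0.025,"dz":0,"spin":0},
    {"gripper":100,"dx":0.04,"dy":-0.025,"dz":0,"spin":0},
    {"gripper":100,"dx":0.02,"dy":-0.02,"dz":0,"spin":-9},
    {"gripper":100,"dx":0,"dy":0,"dz":0,"spin":-10}
  ],
  "grip_force": 30
}}

```text
time: 1.15
ee_pos: [0.4581, 0.2523, 0.2225]
eef_rot: [0.577, 0.817, 0.0, -0.0]
ft_force: [0.0, 0.1, 0.4]
width: 0.0871
```

Run:
```python
from bench import read_state,cams
import cv2,pickle
s=read_state();i=cams.camera_info("wrist");im=cams.camera("wrist")
pickle.dump((s,i),open("w1.pkl","wb"));print(s['ee_pos'],s['eef_rot'],s['joint_positions'].round(2))
cv2.imwrite("pics/w1.png",im[:,:,::-1])
```

```text
[0.45810441 0.25230305 0.22253459] [ 5.76680299e-01  8.16969868e-01  2.25129285e-05 -2.59615442e-04] [-0.32  0.12 -0.3   1.72  0.04  1.31 -0.28]
```

View pics/w1.png

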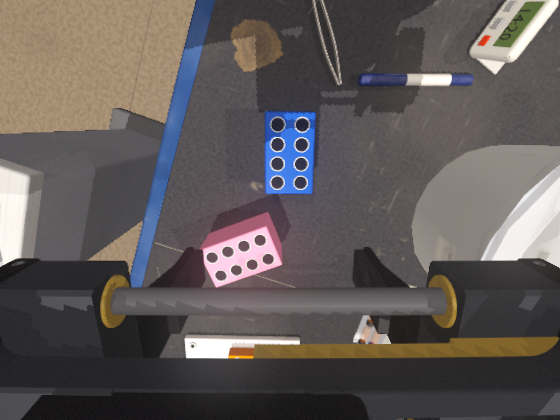

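Blue block at (290,152), pink at (243,250), bucket at right edge (490,230). Enlarging blue.

Run:
```python
import cv2
a=cv2.imread("pics/w1.png")[100:205,250:330]
cv2.imwrite("pics/c5.png",cv2.resize(a,None,fx=5.5,fy=5.5,interpolation=cv2.INTER_CUBIC))
```

```text
(no output)
```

View pics/c5.png

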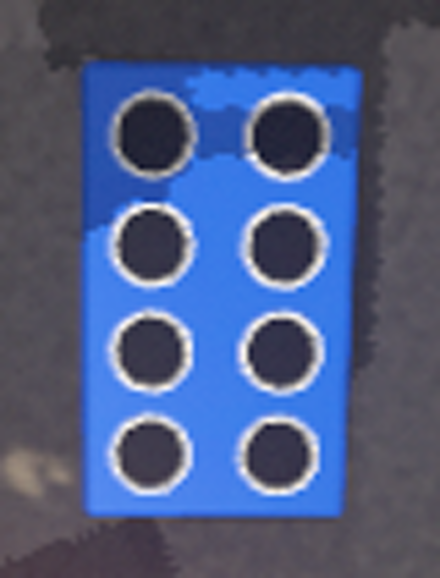

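Run:
```python
from fit import *
import pickle
s,i=pickle.load(open("w1.pkl","rb"))
w=ray(i,up([[153,136],[288,136],[150,247],[285,248],[150,352],[281,353],[150,455],[279,456]],5.5,(250,100)),.06)[:,:2]
c=w.mean(0); v=(w[0]+w[1]-w[6]-w[7])/2; u=(w[1::2]-w[::2]).mean(0)
print("wells",c,np.arctan2(-v[0],v[1]),np.arctan2(u[1],u[0]),np.linalg.norm(v)/3,np.linalg.norm(u))
k=ray(i,up([[85,62],[362,68],[345,515],[85,512]],5.5,(250,100)),.06)[:,:2]
v=(k[0]+k[1]-k[2]-k[3])/2;u=(k[1]+k[2]-k[0]-k[3])/2
print("corn",k.mean(0),np.arctan2(-v[0],v[1]),np.arctan2(u[1],u[0]),np.linalg.norm(v),np.linalg.norm(u))
q=s['eef_rot'];yaw=2*np.arctan2(q[1],q[0])-np.pi/2;print("tool yaw",yaw)
from scipy.spatial.transform import Rotation as R
M=R.from_quat(q).as_matrix();print(M.T@(np.r_[c,.025]-s['ee_pos']))
```

```text
wells [0.45214054 0.30008639] 0.3313065016950142 0.33497566545530644 0.020023338035327107 0.02523868591093225
corn [0.45235611 0.30072935] 0.3313145498684084 0.3244982666875123 0.0842269689259829 0.05111138658702401
tool yaw 0.3414774701477499
[0.04693263 0.01043403 0.19755301]
```

{"fn": "arm_command", "kwargs": {
  "increments": [
    {"gripper":100,"dx":0.03,"dy":0.0104,"dz":0.02,"spin":0.6},
    {"gripper":100,"dx":0.017,"dy":0,"dz":0.04,"spin":0},
    {"gripper":100,"dx":0,"dy":0,"dz":0.05,"spin":0},
    {"gripper":100,"dx":0,"dy":0,"dz":0.04,"spin":0},
    {"gripper":100,"dx":0,"dy":0,"dz":0.03,"spin":0},
    {"gripper":100,"dx":0,"dy":0,"dz":0.0175,"spin":0},
    {"gripper":100,"dx":0,"dy":0,"dz":0,"spin":0},
    {"gripper":100,"dx":0,"dy":0,"dz":0,"spin":0}
  ],
  "grip_force": 30
}}

```text
time: 2.2
ee_pos: [0.4555, 0.2984, 0.0263]
eef_rot: [0.585, 0.811, 0.001, 0.0]
ft_force: [-0.1, -0.1, 0.6]
width: 0.0871
```

{"fn": "arm_command", "kwargs": {
  "increments": [
    {"gripper":40,"dx":0,"dy":0,"dz":0,"spin":0},
    {"gripper":40,"dx":0,"dy":0,"dz":0,"spin":0},
    {"gripper":40,"dx":0,"dy":0,"dz":0,"spin":0},
    {"gripper":40,"dx":0,"dy":0,"dz":0,"spin":0},
    {"gripper":40,"dx":0,"dy":0,"dz":0,"spin":0},
    {"gripper":40,"dx":0,"dy":0,"dz":0,"spin":0},
    {"gripper":40,"dx":0,"dy":0,"dz":0,"spin":0},
    {"gripper":40,"dx":0,"dy":0,"dz":0,"spin":0}
  ],
  "grip_force": 35
}}

```text
time: 3.2
ee_pos: [0.4546, 0.2979, 0.0251]
eef_rot: [0.585, 0.811, -0.0, -0.0]
ft_force: [-2.6, -1.0, 4.5]
width: 0.0515
```

{"fn": "arm_command", "kwargs": {
  "increments": [
    {"gripper":40,"dx":0,"dy":0,"dz":-0.02,"spin":0},
    {"gripper":40,"dx":0,"dy":0,"dz":-0.04,"spin":0},
    {"gripper":40,"dx":0,"dy":0,"dz":-0.04,"spin":0},
    {"gripper":40,"dx":0,"dy":0,"dz":-0.03,"spin":0},
    {"gripper":40,"dx":-0.02,"dy":0,"dz":0,"spin":0},
    {"gripper":40,"dx":-0.04,"dy":0,"dz":0,"spin":0},
    {"gripper":40,"dx":-0.04,"dy":-0.01,"dz":0,"spin":0},
    {"gripper":40,"dx":-0.04,"dy":-0.01,"dz":0,"spin":0}
  ],
  "grip_force": 40
}}

```text
time: 4.2
ee_pos: [0.4797, 0.1572, 0.1543]
eef_rot: [0.585, 0.811, -0.0, -0.0]
ft_force: [1.6, -0.5, -4.0]
width: 0.0518
```

{"fn": "arm_command", "kwargs": {
  "increments": [
    {"gripper":40,"dx":-0.04,"dy":-0.01,"dz":0,"spin":0},
    {"gripper":40,"dx":-0.04,"dy":-0.01,"dz":0,"spin":0},
    {"gripper":40,"dx":-0.04,"dy":-0.006,"dz":0,"spin":0},
    {"gripper":40,"dx":-0.04,"dy":0,"dz":0,"spin":0},
    {"gripper":40,"dx":-0.04,"dy":0,"dz":0,"spin":0},
    {"gripper":40,"dx":-0.018,"dy":0,"dz":0,"spin":0},
    {"gripper":40,"dx":0,"dy":0,"dz":0,"spin":0},
    {"gripper":40,"dx":0,"dy":0,"dz":0,"spin":0}
  ],
  "grip_force": 40
}}

```text
time: 5.2
ee_pos: [0.5238, -0.0548, 0.1547]
eef_rot: [0.584, 0.812, 0.0, -0.0]
ft_force: [-0.5, 0.1, -4.0]
width: 0.0518
```

Run:
```python
from bench import read_state,cams
import cv2,pickle
s=read_state();i=cams.camera_info("wrist");im=cams.camera("wrist")
pickle.dump((s,i),open("w2.pkl","wb"));print(s)
cv2.imwrite("pics/w2.png",im[:,:,::-1])
cv2.imwrite("pics/s2.png",cams.camera("scene")[:,:,::-1]);cv2.imwrite("pics/d2.png",cams.camera("side")[:,:,::-1])
```

```text
{'time': 5.2, 'joint_positions': array([ 0.06091971,  0.1694538 , -0.04743179,  1.8076676 ,  0.00792068,
        1.16527671,  0.33374487]), 'joint_vel': array([-0.00708427, -0.00681526, -0.002706  , -0.00113976,  0.00185438,
        0.00241231,  0.00384317]), 'joint_torque': array([ 1.02479763e+00, -5.04569435e+01,  9.66287032e-01, -3.84806406e+01,
        6.33509830e-02,  5.37828694e-02,  1.74250983e-02]), 'ee_pos': array([ 0.52376818, -0.05478563,  0.1547233 ]), 'eef_rot': array([ 5.84321811e-01,  8.11521904e-01,  1.20366283e-04, -4.54421267e-04]), 'ft_force': array([-0.48901032,  0.13257206, -3.96037201]), 'torque': array([ 0.03457615, -0.03102366,  0.03869812]), 'width': 0.05176130184546423}
```

View pics/w2.png

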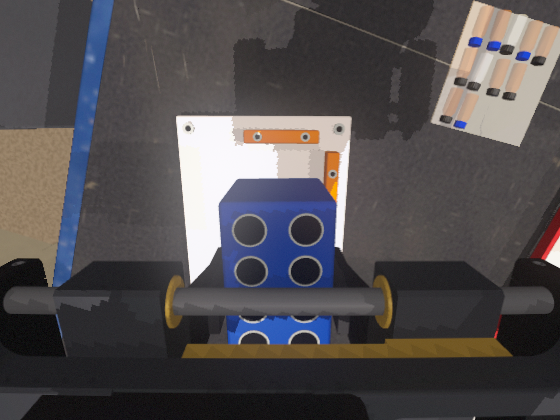

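View pics/s2.png

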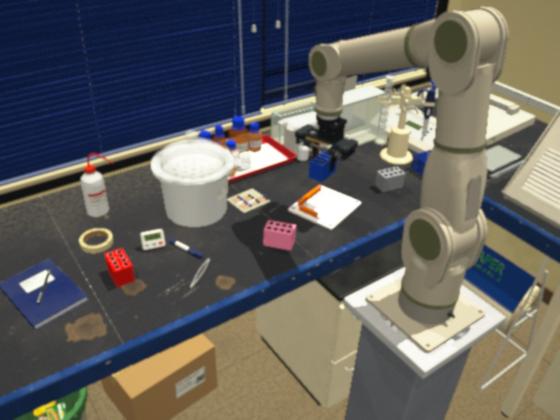

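Block held upright over the plate; the short fence is at (280,136) and the long fence end at (332,170). I'll re-measure the jig and the held block in an enlarged crop.

Run:
```python
import cv2
a=cv2.imread("pics/w2.png")[105:290,165:365]
cv2.imwrite("pics/c6.png",cv2.resize(a,None,fx=3.2,fy=3.2,interpolation=cv2.INTER_CUBIC))
a=cv2.imread("pics/w2.png")[105:205,235:360]
cv2.imwrite("pics/c7.png",cv2.resize(a,None,fx=6,fy=6,interpolation=cv2.INTER_CUBIC))
```

```text
(no output)
```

View pics/c6.png

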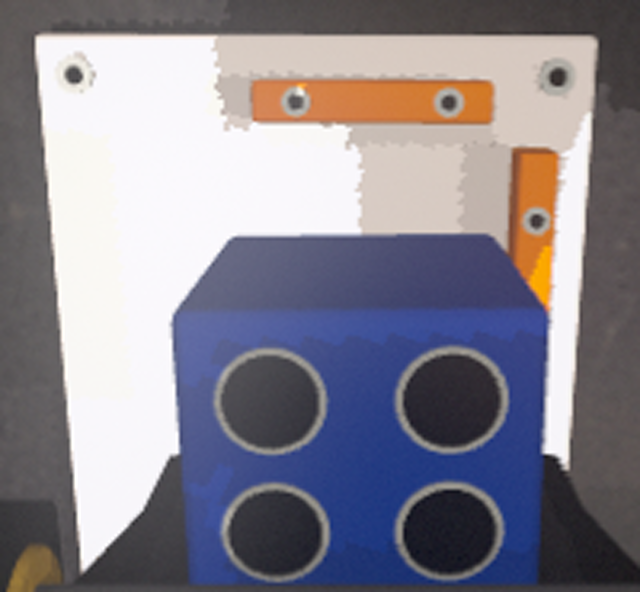

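View pics/c7.png

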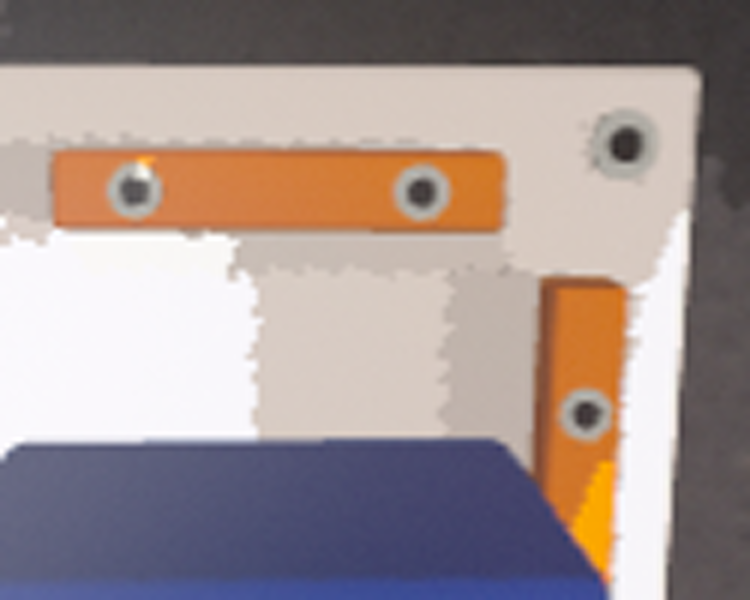

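Run:
```python
from fit import *
import pickle
s,i=pickle.load(open("w2.pkl","rb"))
L=np.array([[25,25,10],[-145,25,10],[-78,12,28],[-8,12,28],[-78,0,28],[-8,0,28],[0,-8,28],[12,-8,28]])/1000.
px=np.r_[up([[700,68]],6,(235,105)),up([[36,36]],3.2,(165,105)),up([[52,152],[505,152],[52,229],[503,229],[556,287],[627,287]],6,(235,105))]
jx,res=fit([.547,.017,.315],[(i,L,px,1)]);print("jig",jx,res)
jf,_=fit([.547,.017,.315],[(i,L[2:],px[2:],1)]);print("fences only",jf)
q=s['eef_rot'];yaw=2*np.arctan2(q[1],q[0])-np.pi/2
for z0 in (s['ee_pos'][2]-.025,):
    K=lambda x,y,z:[x*.026,y*.043,z+z0]
    LB=[K(-1,1,.06),K(1,1,.06),K(-1,1,0),K(1,1,0)]
    pb=up([[173,313],[547,313],[232,236],[492,236]],3.2,(165,105))
    bx,res=fit([.524,-.055,.32],[(i,LB,pb,1)]);print("block",bx,res)
    w=ray(i,up([[271,400],[452,400],[274,532],[449,532]],3.2,(165,105)),z0+.06);print(w[:,:2], np.linalg.norm(w[1]-w[0]))
print("tcp",s['ee_pos'],"tool yaw",yaw)
c,sn=np.cos(jx[2]),np.sin(jx[2])
d=bx[:2]-jx[:2];o=np.array([c*d[0]+sn*d[1],-sn*d[0]+c*d[1]])
print("block centre in corner frame",o,"to go",np.array([-.026,-.043])-o)
```

```text
jig [0.5468453  0.0165163  0.32027419] [[[0.5, -0.2], [-1.4, -0.4], [-0.7, -0.1], [0.5, 0.1], [-0.3, 0.6], [0.4, 0.7], [-0.2, -0.2], [0.8, -0.1]]]
fences only [0.54676315 0.016523   0.31716407]
block [ 0.5215846  -0.0526108   0.32160727] [[[-2.0, 0.2], [2.4, 0.2], [-1.7, -0.1], [1.4, -0.1]]]
[[ 0.50015151 -0.02736271]
 [ 0.52376648 -0.01949554]
 [ 0.50638277 -0.04646128]
 [ 0.53021401 -0.03852273]] 0.024890943969778014
tcp [ 0.52376818 -0.05478563  0.1547233 ] tool yaw 0.32270795584929424
block centre in corner frame [-0.04573923 -0.05765918] to go [0.01973923 0.01465918]
```

{"fn": "arm_command", "kwargs": {
  "increments": [
    {"gripper":40,"dx":0,"dy":0,"dz":0.02,"spin":0.15},
    {"gripper":40,"dx":0,"dy":0,"dz":0.03,"spin":0},
    {"gripper":40,"dx":0,"dy":0,"dz":0.03,"spin":0},
    {"gripper":40,"dx":0,"dy":0,"dz":0.02,"spin":0},
    {"gripper":40,"dx":0,"dy":0,"dz":0.01,"spin":0},
    {"gripper":40,"dx":0,"dy":0,"dz":0.004,"spin":0},
    {"gripper":40,"dx":0,"dy":0,"dz":0,"spin":0},
    {"gripper":40,"dx":0,"dy":0,"dz":0,"spin":0}
  ],
  "grip_force": 40
}}

```text
time: 6.35
ee_pos: [0.5246, -0.0563, 0.0418]
eef_rot: [0.586, 0.81, 0.0, 0.001]
ft_force: [-0.2, -0.1, -3.2]
width: 0.052
```

{"fn": "arm_command", "kwargs": {
  "increments": [
    {"gripper":40,"dx":0,"dy":0,"dz":0.002,"spin":0},
    {"gripper":40,"dx":0,"dy":0,"dz":0.002,"spin":0},
    {"gripper":40,"dx":0,"dy":0,"dz":0.001,"spin":0},
    {"gripper":40,"dx":0,"dy":0,"dz":0,"spin":0},
    {"gripper":40,"dx":0,"dy":0,"dz":0,"spin":0},
    {"gripper":40,"dx":0,"dy":0,"dz":0,"spin":0},
    {"gripper":40,"dx":0,"dy":0,"dz":0,"spin":0},
    {"gripper":40,"dx":0,"dy":0,"dz":0,"spin":0}
  ],
  "grip_force": 40
}}

```text
time: 7.35
ee_pos: [0.5241, -0.0563, 0.0361]
eef_rot: [0.586, 0.81, 0.0, 0.0]
ft_force: [-1.0, -1.1, -4.0]
width: 0.0514
```

{"fn": "arm_command", "kwargs": {
  "increments": [
    {"gripper":40,"dx":0,"dy":0,"dz":0.001,"spin":0},
    {"gripper":40,"dx":0,"dy":0,"dz":0,"spin":0},
    {"gripper":40,"dx":0,"dy":0,"dz":0,"spin":0},
    {"gripper":40,"dx":0,"dy":0,"dz":0.0005,"spin":0},
    {"gripper":40,"dx":0,"dy":0,"dz":0,"spin":0},
    {"gripper":40,"dx":0,"dy":0,"dz":0,"spin":0},
    {"gripper":40,"dx":0,"dy":0,"dz":0,"spin":0},
    {"gripper":40,"dx":0,"dy":0,"dz":0,"spin":0}
  ],
  "grip_force": 40
}}

```text
time: 8.35
ee_pos: [0.5242, -0.0563, 0.0351]
eef_rot: [0.586, 0.81, 0.0, 0.0]
ft_force: [-2.9, 0.3, 4.9]
width: 0.0515
```

{"fn": "arm_command", "kwargs": {
  "increments": [
    {"gripper":40,"dx":0,"dy":0,"dz":-0.0008,"spin":0},
    {"gripper":40,"dx":0.002,"dy":0.004,"dz":0,"spin":0},
    {"gripper":40,"dx":0.003,"dy":0.005,"dz":0,"spin":0},
    {"gripper":40,"dx":0.003,"dy":0.005,"dz":0,"spin":0},
    {"gripper":40,"dx":0.002,"dy":0.003,"dz":0,"spin":0},
    {"gripper":40,"dx":0,"dy":0,"dz":0,"spin":0},
    {"gripper":40,"dx":0,"dy":0,"dz":0,"spin":0},
    {"gripper":40,"dx":0,"dy":0,"dz":0,"spin":0}
  ],
  "grip_force": 40
}}

```text
time: 9.35
ee_pos: [0.537, -0.0417, 0.0353]
eef_rot: [0.586, 0.81, -0.0, 0.0]
ft_force: [-0.2, -0.1, -3.9]
width: 0.0517
```

{"fn": "arm_command", "kwargs": {
  "increments": [
    {"gripper":40,"dx":0,"dy":0.001,"dz":0,"spin":0},
    {"gripper":40,"dx":0,"dy":0.001,"dz":0,"spin":0},
    {"gripper":40,"dx":0,"dy":0.001,"dz":0,"spin":0},
    {"gripper":40,"dx":0,"dy":0.001,"dz":0,"spin":0},
    {"gripper":40,"dx":0,"dy":0,"dz":0,"spin":0},
    {"gripper":40,"dx":0,"dy":0,"dz":0,"spin":0},
    {"gripper":40,"dx":0,"dy":0,"dz":0,"spin":0},
    {"gripper":40,"dx":0,"dy":0,"dz":0,"spin":0}
  ],
  "grip_force": 40
}}

```text
time: 10.35
ee_pos: [0.5392, -0.0408, 0.0352]
eef_rot: [0.586, 0.81, -0.001, -0.001]
ft_force: [-9.5, -1.7, 4.6]
width: 0.0517
```

```bash
cat > st.py <<'E'
from bench import read_state
import numpy as np
s=read_state();q=s['eef_rot'];yaw=2*np.arctan2(q[1],q[0])-np.pi/2
J=np.array([.54685,.01652]);a=.319
M=np.array([[np.cos(a),np.sin(a)],[-np.sin(a),np.cos(a)]])
print("t",s['time'],"tcp",s['ee_pos'].round(4),"corner frame",(M@(s['ee_pos'][:2]-J)*1000).round(2),"yaw",yaw.round(4),"F jig",(M@s['ft_force'][:2]).round(1),s['ft_force'][2].round(1),"Tq",s['torque'].round(2),"w",s['width'])
E
python3 st.py
```

```text
t 10.35 tcp [ 0.5392 -0.0408  0.0352] corner frame [-25.28 -52.07] yaw 0.3177 F jig [-9.6  1.3] 4.6 Tq [-0.4   2.05 -0.17] w 0.05168216354015041
```

{"fn": "arm_command", "kwargs": {
  "increments": [
    {"gripper":40,"dx":0.001,"dy":0,"dz":0,"spin":0},
    {"gripper":40,"dx":0.001,"dy":0,"dz":0,"spin":0},
    {"gripper":40,"dx":0.001,"dy":0,"dz":0,"spin":0},
    {"gripper":40,"dx":0.001,"dy":0,"dz":0,"spin":0},
    {"gripper":40,"dx":0.001,"dy":0,"dz":0,"spin":0},
    {"gripper":40,"dx":0,"dy":0,"dz":0,"spin":0},
    {"gripper":40,"dx":0,"dy":0,"dz":0,"spin":0},
    {"gripper":40,"dx":0,"dy":0,"dz":0,"spin":0}
  ],
  "grip_force": 40
}}

```text
time: 11.35
ee_pos: [0.5384, -0.0381, 0.0353]
eef_rot: [0.587, 0.809, -0.001, -0.0]
ft_force: [-4.6, -7.7, 0.5]
width: 0.0515
```

```bash
python3 st.py
```

```text
t 11.35 tcp [ 0.5384 -0.0381  0.0353] corner frame [-25.17 -49.2 ] yaw 0.3158 F jig [-6.8 -5.9] 0.5 Tq [-1.7   1.13 -0.43] w 0.05150999080274381
```

{"fn": "arm_command", "kwargs": {
  "increments": [
    {"gripper":40,"dx":0.001,"dy":0,"dz":0,"spin":0},
    {"gripper":40,"dx":0.001,"dy":0,"dz":0,"spin":0},
    {"gripper":40,"dx":0.001,"dy":0,"dz":0,"spin":0},
    {"gripper":40,"dx":0,"dy":0,"dz":0,"spin":0},
    {"gripper":40,"dx":0,"dy":0,"dz":0,"spin":0},
    {"gripper":40,"dx":0,"dy":0,"dz":0,"spin":0},
    {"gripper":40,"dx":0,"dy":0,"dz":0,"spin":0},
    {"gripper":40,"dx":0,"dy":0,"dz":0,"spin":0}
  ],
  "grip_force": 40
}}

```text
time: 12.35
ee_pos: [0.5374, -0.0353, 0.0352]
eef_rot: [0.587, 0.809, -0.002, -0.0]
ft_force: [-5.2, -7.1, 0.8]
width: 0.0516
```

```bash
python3 st.py
```

```text
t 12.35 tcp [ 0.5374 -0.0353  0.0352] corner frame [-25.18 -46.21] yaw 0.3158 F jig [-7.2 -5.1] 0.8 Tq [-1.72  1.16 -0.41] w 0.05160769695874814
```

{"fn": "arm_command", "kwargs": {
  "increments": [
    {"gripper":40,"dx":0.001,"dy":0,"dz":0,"spin":0},
    {"gripper":40,"dx":0.001,"dy":0,"dz":0,"spin":0},
    {"gripper":40,"dx":0.001,"dy":0,"dz":0,"spin":0},
    {"gripper":40,"dx":0,"dy":0,"dz":0,"spin":0},
    {"gripper":40,"dx":0,"dy":0,"dz":0,"spin":0},
    {"gripper":40,"dx":0,"dy":0,"dz":0,"spin":0},
    {"gripper":40,"dx":0,"dy":0,"dz":0,"spin":0},
    {"gripper":40,"dx":0,"dy":0,"dz":0,"spin":0}
  ],
  "grip_force": 40
}}

```text
time: 13.35
ee_pos: [0.5373, -0.0349, 0.0355]
eef_rot: [0.588, 0.809, -0.002, 0.001]
ft_force: [-1.3, -15.9, -0.9]
width: 0.0517
```

```bash
python3 st.py
```

```text
t 13.35 tcp [ 0.5373 -0.0349  0.0355] corner frame [-25.17 -45.79] yaw 0.3144 F jig [ -6.2 -14.7] -0.9 Tq [-3.54  0.4  -0.15] w 0.051674881259212505
```

{"fn": "arm_command", "kwargs": {
  "increments": [
    {"gripper":40,"dx":0,"dy":0,"dz":0.0008,"spin":0},
    {"gripper":40,"dx":0,"dy":0.001,"dz":0.0007,"spin":0},
    {"gripper":40,"dx":0,"dy":0.001,"dz":0,"spin":0},
    {"gripper":40,"dx":0,"dy":0,"dz":0,"spin":0},
    {"gripper":40,"dx":0,"dy":0,"dz":0,"spin":0},
    {"gripper":40,"dx":0,"dy":0,"dz":0,"spin":0},
    {"gripper":40,"dx":0,"dy":0,"dz":0,"spin":0},
    {"gripper":40,"dx":0,"dy":0,"dz":0,"spin":0}
  ],
  "grip_force": 40
}}

```text
time: 14.35
ee_pos: [0.5375, -0.035, 0.0351]
eef_rot: [0.588, 0.809, -0.003, 0.0]
ft_force: [-17.8, -17.0, 22.5]
width: 0.0518
```

```bash
python3 st.py
python3 - <<'E'
from bench import read_state,cams
import cv2,pickle
s=read_state();i=cams.camera_info("wrist");im=cams.camera("wrist")
pickle.dump((s,i),open("w3.pkl","wb"))
cv2.imwrite("pics/w3.png",im[:,:,::-1])
a=cams.camera("scene")[:,:,::-1];b=cams.camera("side")[:,:,::-1]
cv2.imwrite("pics/s3.png",cv2.resize(a[170:230,280:380],None,fx=8,fy=8,interpolation=cv2.INTER_CUBIC))
cv2.imwrite("pics/d3.png",cv2.resize(b[180:255,260:360],None,fx=8,fy=8,interpolation=cv2.INTER_CUBIC))
cv2.imwrite("pics/w3c.png",cv2.resize(im[105:290,165:365,::-1],None,fx=3.2,fy=3.2,interpolation=cv2.INTER_CUBIC))
E
```

```text
t 14.35 tcp [ 0.5375 -0.035   0.0351] corner frame [-25.06 -45.95] yaw 0.3137 F jig [-22.2 -10.6] 22.5 Tq [-3.73  3.92 -0.13] w 0.05178629151606198
```

View pics/w3c.png

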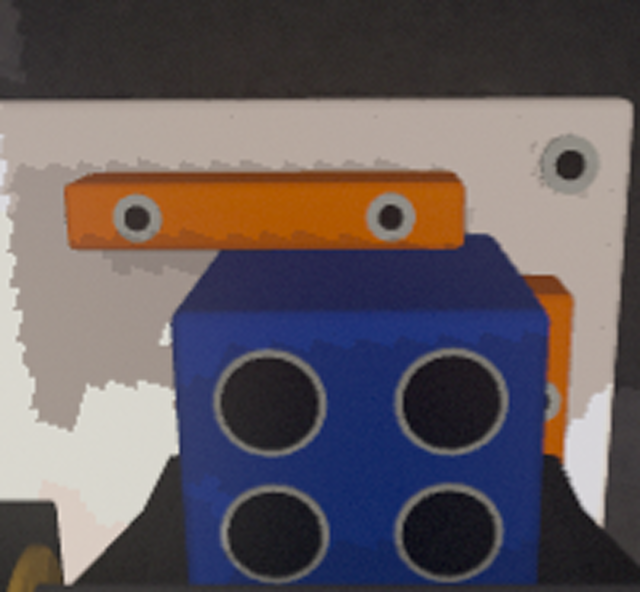

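View pics/s3.png

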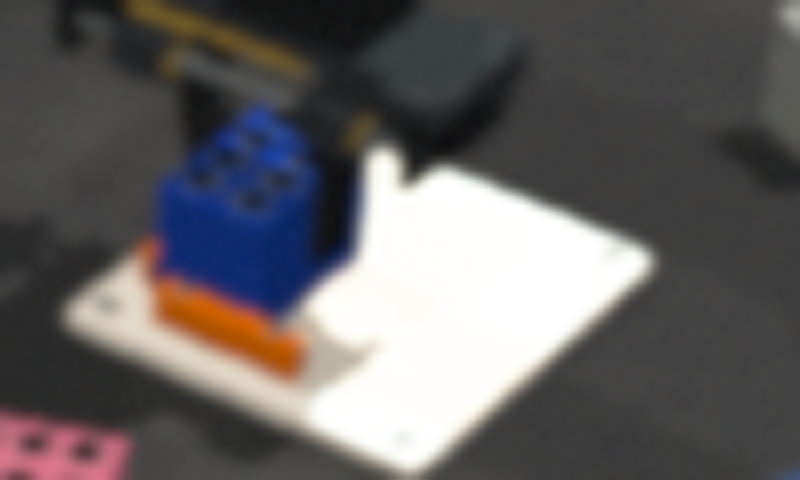

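View pics/d3.png

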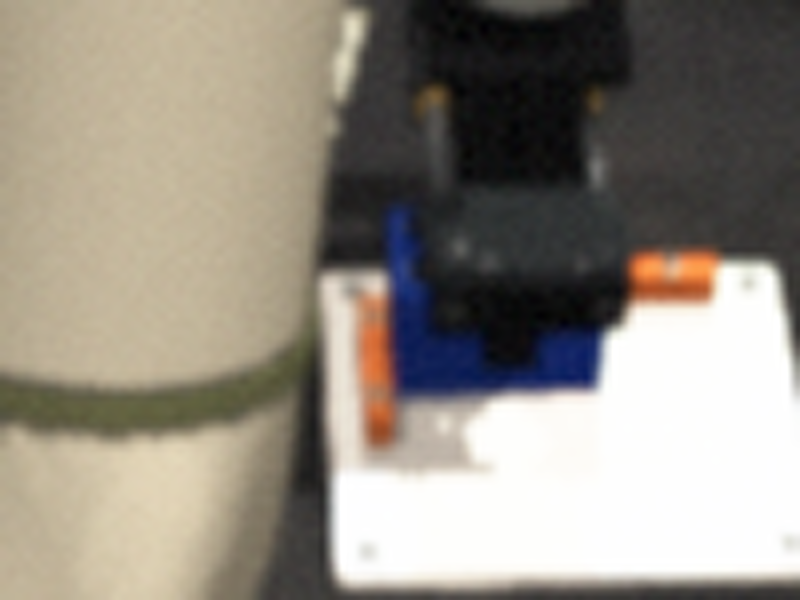

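```bash
cat >> st.py <<'E'
from scipy.spatial.transform import Rotation as R
z=R.from_quat(q).as_matrix()[:,2];print("tip lean jig x,y (mrad)",(M@z[:2]*1000).round(2))
E
python3 st.py
```

```text
t 14.5 tcp [ 0.5375 -0.035   0.0351] corner frame [-25.07 -45.97] yaw 0.3136 F jig [-22.3 -11.1] 22.9 Tq [-3.68  3.98 -0.08] w 0.051911242032938745
tip lean jig x,y (mrad) [-5.33 -4.21]
```

{"fn": "arm_command", "kwargs": {
  "increments": [
    {"gripper":40,"dx":0,"dy":-0.0005,"dz":-0.0005,"spin":0},
    {"gripper":40,"dx":0,"dy":-0.0005,"dz":-0.0004,"spin":0},
    {"gripper":40,"dx":0,"dy":0,"dz":0,"spin":0},
    {"gripper":40,"dx":0.0005,"dy":0,"dz":0,"spin":0},
    {"gripper":40,"dx":0.0005,"dy":0,"dz":0,"spin":0},
    {"gripper":40,"dx":0,"dy":0,"dz":0,"spin":0},
    {"gripper":40,"dx":0,"dy":0,"dz":0,"spin":0},
    {"gripper":40,"dx":0,"dy":0,"dz":0,"spin":0}
  ],
  "grip_force": 40
}}

```text
time: 15.5
ee_pos: [0.5374, -0.0349, 0.0353]
eef_rot: [0.588, 0.809, -0.003, 0.001]
ft_force: [-6.1, -20.0, 6.1]
width: 0.0522
```

```bash
python3 st.py
```

```text
t 15.5 tcp [ 0.5374 -0.0349  0.0353] corner frame [-25.11 -45.9 ] yaw 0.3134 F jig [-12.1 -17.1] 6.1 Tq [-4.27  1.6  -0.14] w 0.05221113292478281
tip lean jig x,y (mrad) [-3.14 -5.54]
```

{"fn": "arm_command", "kwargs": {
  "increments": [
    {"gripper":40,"dx":-0.0003,"dy":0,"dz":0.0004,"spin":-0.2},
    {"gripper":40,"dx":0,"dy":0,"dz":0,"spin":-0.2},
    {"gripper":40,"dx":0,"dy":0,"dz":0,"spin":0},
    {"gripper":40,"dx":0,"dy":0,"dz":0,"spin":0},
    {"gripper":40,"dx":0,"dy":0,"dz":0,"spin":0},
    {"gripper":40,"dx":0,"dy":0,"dz":0,"spin":0},
    {"gripper":40,"dx":0,"dy":0,"dz":0,"spin":0},
    {"gripper":40,"dx":0,"dy":0,"dz":0,"spin":0}
  ],
  "grip_force": 40
}}

```text
time: 16.5
ee_pos: [0.5374, -0.0349, 0.0352]
eef_rot: [0.586, 0.811, -0.003, 0.001]
ft_force: [-9.3, -18.4, 11.0]
width: 0.0513
```

```bash
python3 st.py
```

```text
t 16.5 tcp [ 0.5374 -0.0349  0.0352] corner frame [-25.11 -45.87] yaw 0.3192 F jig [-14.6 -14.5] 11.0 Tq [-3.89  2.09 -0.7 ] w 0.05131155540717877
tip lean jig x,y (mrad) [-3.09 -4.8 ]
```

{"fn": "arm_command", "kwargs": {
  "increments": [
    {"gripper":40,"dx":0,"dy":0,"dz":0,"spin":0.2},
    {"gripper":40,"dx":0,"dy":0,"dz":0,"spin":0},
    {"gripper":40,"dx":0,"dy":0,"dz":0,"spin":0},
    {"gripper":40,"dx":0,"dy":0,"dz":0,"spin":0},
    {"gripper":40,"dx":0,"dy":0,"dz":0,"spin":0},
    {"gripper":40,"dx":0,"dy":0,"dz":0,"spin":0},
    {"gripper":40,"dx":0,"dy":0,"dz":0,"spin":0},
    {"gripper":40,"dx":0,"dy":0,"dz":0,"spin":0}
  ],
  "grip_force": 40
}}

```text
time: 17.5
ee_pos: [0.5374, -0.0349, 0.0352]
eef_rot: [0.587, 0.81, -0.003, 0.001]
ft_force: [-8.2, -18.8, 10.8]
width: 0.0518
```

```bash
python3 st.py
python3 - <<'E'
from bench import cams
import cv2,pickle
i=cams.camera_info("wrist");im=cams.camera("wrist")
pickle.dump(i,open("w4.pkl","wb"))
cv2.imwrite("pics/w4.png",im[:,:,::-1])
cv2.imwrite("pics/w4c.png",cv2.resize(im[130:205,180:345,::-1],None,fx=4.8,fy=4.8,interpolation=cv2.INTER_CUBIC))
E
```

```text
t 17.5 tcp [ 0.5374 -0.0349  0.0352] corner frame [-25.09 -45.85] yaw 0.3167 F jig [-13.7 -15.3] 10.8 Tq [-3.99  2.19 -0.3 ] w 0.0518065026473291
tip lean jig x,y (mrad) [-3.14 -5.05]
```

View pics/w4c.png

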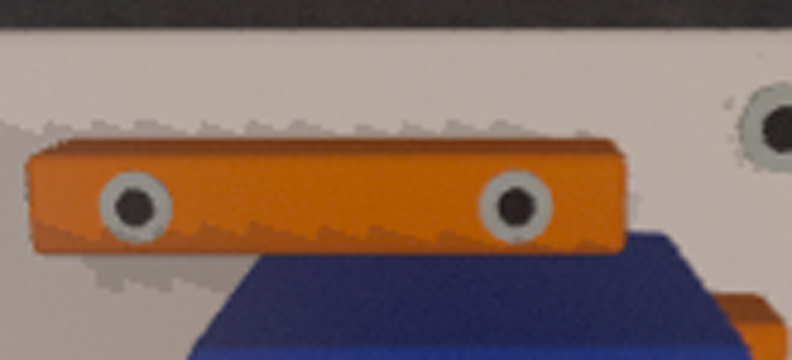

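{"fn": "arm_command", "kwargs": {
  "increments": [
    {"gripper":40,"dx":0.0002,"dy":0.0002,"dz":0,"spin":-0.1},
    {"gripper":40,"dx":0,"dy":0,"dz":0,"spin":0},
    {"gripper":40,"dx":0,"dy":0,"dz":0,"spin":0},
    {"gripper":40,"dx":0,"dy":0,"dz":0,"spin":0},
    {"gripper":40,"dx":0,"dy":0,"dz":0,"spin":0},
    {"gripper":40,"dx":0,"dy":0,"dz":0,"spin":0},
    {"gripper":40,"dx":0,"dy":0,"dz":0,"spin":0},
    {"gripper":40,"dx":0,"dy":0,"dz":0,"spin":0}
  ],
  "grip_force": 40
}}

```text
time: 18.55
ee_pos: [0.5374, -0.0349, 0.0352]
eef_rot: [0.586, 0.81, -0.003, 0.001]
ft_force: [-9.0, -19.2, 12.3]
width: 0.0518
```

```bash
python3 st.py
python3 - <<'E'
from bench import cams
import cv2
b=cams.camera("side")[:,:,::-1]
cv2.imwrite("pics/d5.png",cv2.resize(b[180:270,290:450],None,fx=5,fy=5,interpolation=cv2.INTER_CUBIC))
E
```

```text
t 18.55 tcp [ 0.5374 -0.0349  0.0352] corner frame [-25.11 -45.82] yaw 0.3179 F jig [-14.6 -15.4] 12.3 Tq [-4.06  2.24 -0.47] w 0.0517598124474609
tip lean jig x,y (mrad) [-3.52 -5.07]
```

View pics/d5.png

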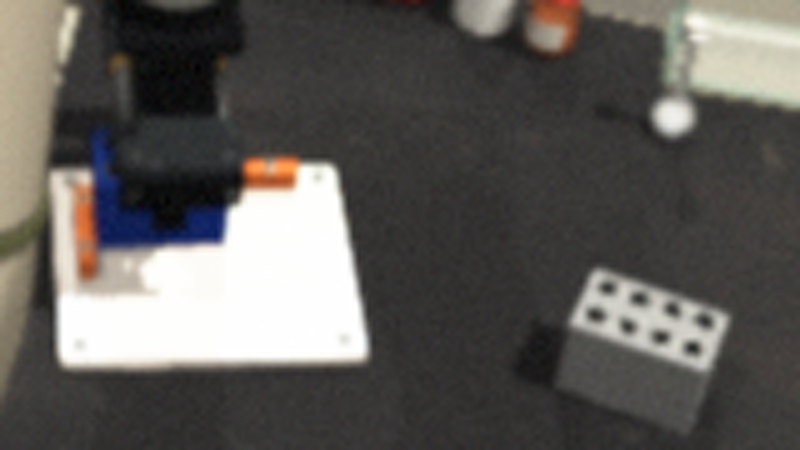

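The block stands on the plate against both fences, and the silver block at (645,350) in the crop has not moved. The forces are steady, so I'm handing in.

```bash
python3 -c "
from bench import job
print(job.close_job())"; python3 st.py
```

```text
the job is handed in; nothing more can be done
None
the job is handed in; nothing more can be done
```

I gripped the blue block across its 52 mm width, stood it on the white plate and slid it into the corner between the two orange fences. I handed the job in at about 18.6 s, with the gripper still holding and pressing.

**Last checks before handing in:**
- **Forces:** the push was about 15 N on the long fence, 15 N on the short fence and 12 N down on the plate. The readings were about steady over the last two seconds.
- **Contact:** each fence was met within about 1 mm of where the camera measurements put it. The wrist picture shows no visible gap at the short fence. The long fence's face was hidden by the block and gripper, so contact there rests on the force readings.
- **Alignment:** the gripper's final turn was 0.318 rad, against 0.315–0.320 rad for the jig in the wrist pictures. One rougher scene-camera fit gave 0.306 rad.
- **Silver block:** it was not touched and stands where it was.

**Less certain:**
- **Lean:** under load the tool leans about 3–5 mrad (0.2–0.3°). I could not confirm from the pictures whether the block leans with it.
- **Turn check:** turning the gripper slightly against the fences showed only a gradual rise in resistance. The long side being flat is therefore known to a few mrad, not exactly.

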